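Sweep the stray chocolates off the slate

TASK

Close the fingers and gently sweep the three stray gold-foil chocolates along the slate display board and off its end, so that all three drop into the white tray. Push them with the closed fingers only: do not pinch, press down on or pick up any chocolate. Leave the four pastries on the board where they stand.

Things in the scene. Friction and masses are not known exactly. Their poses are not given: they have to be found in the camera images.
- board: Fixed dark slate slab, 260 mm (its x) by 340 mm (its y), flat top 45 mm above the table. Origin at its underside's centre, z up. Brass rims, 4 mm wide and 10 mm high, run along both long edges (inside the 260 mm); the ends (y = -170 and +170 mm) have none. One end meets the tray, the other a fixed blue gift box (206 by 106 mm, 70 mm high, 6 mm from the board); which end is which changes.
- tray: Fixed white open tray, 260 mm (its x) by 115 mm (its y), 42 mm high, walls and floor 4 mm thick. Origin at its underside's centre, z up, axes parallel to the board's. Its long wall stands 1.5 mm from one end of the board, its rim 3 mm below the board's top; its centre lies 229 mm from the board's centre along the board's +y or -y.
- choc_a: A stray gold-foil chocolate: a low round dome, 30 mm in diameter, 17 mm high (sides upright for the lowest 10 mm), 14 to 28 g. Loose; slides on its flat underside, does not roll. Origin at its underside's centre, z up. Starts on the board at most 40 mm from the centre line along its y; the three are at least 66 mm apart along y.
- choc_b: A stray gold-foil chocolate: a low round dome, 30 mm in diameter, 17 mm high (sides upright for the lowest 10 mm), 14 to 28 g. Loose; slides on its flat underside, does not roll. Origin at its underside's centre, z up. Starts on the board at most 40 mm from the centre line along its y; the three are at least 66 mm apart along y.
- choc_c: A stray gold-foil chocolate: a low round dome, 30 mm in diameter, 17 mm high (sides upright for the lowest 10 mm), 14 to 28 g. Loose; slides on its flat underside, does not roll. Origin at its underside's centre, z up. Starts on the board at most 40 mm from the centre line along its y; the three are at least 66 mm apart along y.
- tart_red: Small round tart with red berries, 44 mm in diameter, 32 mm high. Origin at the centre of its underside, z up. Loose, 50-60 g; stands near one of the board's long rims, 95 to 101 mm from the board's centre line, and must stay there.
- tart_blue: Small round tart with dark blue berries, 44 mm in diameter, 32 mm high. Origin at the centre of its underside, z up. Loose, 50-60 g; stands near one of the board's long rims, 95 to 101 mm from the board's centre line, and must stay there.
- macaron: Pink macaron, 44 mm in diameter, 27 mm high. Origin at the centre of its underside, z up. Loose, 50-60 g; stands near one of the board's long rims, 95 to 101 mm from the board's centre line, and must stay there.
- petit_four: Square layered chocolate cake, 34 by 34 mm, 39 mm high with its berry. Origin at the centre of its underside, z up. Loose, 50-60 g; stands near one of the board's long rims, 95 to 101 mm from the board's centre line, and must stay there.
Not all that is in view belongs to the job. What is shaped like the choc_c but blue, grey or red is not meant.

How it is judged:
At the end, for the whole second after the job is handed in: All three chocolates lie at rest inside the tray (origins within its walls and lower than 40 mm above the table), and each of the four pastries stands upright (within 0.2 rad) within 15 mm of where it started (x of choc_a in the frame of tray between -0.128 and 0.128 m and y of choc_a in the frame of tray between -0.0555 and 0.0555 m and height (world z) of each of choc_a, choc_b, choc_c below 0.04 m and linear speed of each of choc_a, choc_b, choc_c below 0.02 m/s and x of choc_b in the frame of tray between -0.128 and 0.128 m and y of choc_b in the frame of tray between -0.0555 and 0.0555 m and x of choc_c in the frame of tray between -0.128 and 0.128 m and y of choc_c in the frame of tray between -0.0555 and 0.0555 m and distance of each of tart_red, tart_blue, macaron, petit_four from where it was at the start of the episode below 0.015 m and angle between each of tart_red, tart_blue, macaron, petit_four's own z axis and vertical below 0.2 rad); the robot touches nothing.
It fails at once if a chocolate is lifted more than 20 mm off the board (height (world z) of any of choc_a, choc_b, choc_c above 0.065 m).
It fails at once if a chocolate is pinched or squeezed (fingers press on it with more than 6 N) (contact force between the fingers and choc_a above 6 N or contact force between the fingers and choc_b above 6 N or contact force between the fingers and choc_c above 6 N).
It fails at once if one of the four pastries is moved by more than 15 mm (distance of any of tart_red, tart_blue, macaron, petit_four from where it was at the start of the episode above 0.015 m).
It also fails if it takes over 64 s, if anything falls off the work surface, if the arm or the gripper's body presses on something with over 40 N, if the wrist force passes 120 N, or if a joint passes its speed limit or range.

ROBOT

A 6-joint arm with a two-finger parallel gripper is mounted at the origin on the work surface. World frame = base frame: x ahead of the robot, y to its left, z up, the work surface at z = 0. Lengths are in m, angles in rad, forces in N, time in s.
With the tool pointing down it reaches from about 0.375 to 0.975 m from the base axis. Payload 3.8 kg.
Tool frame: the origin (TCP) lies between the finger pads; the fingertips stand 14 mm ahead of it and the grasp point (between the pads) lies 5 mm behind it; z points along the fingers, y is the line along which they close (so a half turn about z gives the same grasp; the last joint's range is limited). The gripper opens to 88 mm and grips with 3 to 60 N. Pads are 18 mm wide; open, the fingers measure 123 mm over their backs; the gripper's body (75 mm by 187 mm) begins 45 mm behind the grasp point.
Start: joints at [-1.139, 0.264, 1.604, -0, 1.274, -0.037], TCP at [0.305, -0.602, 0.253] pointing down, gripper open.
Joint ranges: [-2.63, 2.63], [-0.94, 2.18], [0.31, 2.57], [-1.31, 4.45], [0, 2.66], [-2.55, 2.55]. Speed limits (rad/s): [2.57, 2.57, 3.14, 3.14, 3.14, 3.14].

INTERFACE

Orientations are given as a 3x3 rotation matrix whose columns are the frame's x, y, z axes.
In Python, from bench import manip gives the robot as it stands.
- The arm moves only by the tool apply_moves, never from a script. Its argument "motion" is a list of rows, each a list of 7 numbers: the gripper's target within -1 to 1 (fully open at 1, half-way at 0, shut at -1), then the shift along the tool's x, y, z in m, then the turn, a rotation vector about the tool's x, y, z in degrees. In form: [[grip, x, y, z, rx, ry, rz], ...]. A call has 1 to 20 rows; each row is the pose to reach, as a shift and turn from the pose commanded when the call began, along the tool's axes at that moment; what a row does not reach only later rows make up. A row lasts 1/10 s, in which the tool goes at most 50 mm and 8.59 degrees, less where a joint would pass 70% of its speed; a pose out of reach is approached as far as the arm can. A call with a gripper value outside its range is refused whole. The fingers move at their own pace and stop on an object; "newtons" is the grip in N (left out, the last holds). Time passes only in rows, so rows that repeat a pose let the fingers close. It gives the time, the measured TCP pose, the force, the opening and the grip force at its end, in the units of the state.
- manip.get_obs(): the state, without advancing time (a new reading comes with each control period).
- manip.capture(name): name is "side" or "top"; returns a dict with "color" (480x640x3 uint8, red, green, blue), "z_map" (480x640 float32, m along the optical axis (not along the pixel's ray), 0 where there is no reading), "intrinsics" (3x3 intrinsics, pixels), "k1" (the pictures are not rectified: a ray, as slopes to the right and down, at radius r is drawn at 1 + k1 r^2 times it, then the intrinsics apply), "R" (3x3) and "t" (3): a world point X has camera coordinates R X + t. Camera axes: x right, y down, z forward; pixel columns grow to the right and rows downward; lengths in m; the calibration is good to about 2 mm. A picture is of the moment at which its call begins.
- manip.finish_job(): hands the job in; it is judged then, once.
Trained networks look in a picture, given as the dict that the camera call returned (one of the last four; its "shot" number tells which), for a name from the list of things; names that differ only in an ending like _2 or _b are one class to them, and where a whole thing is asked for, a point or a joint stands for the part that bears it (a point fixed in the world has none). Each returns a list of dicts, best first, with "conf" (0 to 1); they miss things now and then, are a little off and sometimes report something else, mostly with a low value. They report only what shows in the picture. A call takes as long as a camera call. They do not tell look-alikes from the thing itself.
- manip.regions_of(picture, thing): "mask" (480x640 bool, what is visible of it) and "extent" ([centre column, centre row, width, height] in pixels, round what is visible of it).
The state is a dict: "clock": time; "joint_pos": joint angles; "joint_velocities": joint speeds; "joint_torque": joint torques, N m; "tool_pos": TCP position; "orientation": TCP orientation; "contact_force": force on the tool from outside, world axes, zero at the start; "wrist_torque": the same for the moment, N m; "grip_width": finger opening in m; "gripper_force": force on a finger pad.
Only numpy, scipy, OpenCV 4.12 (cv2) and the standard library are available. Lean on these libraries where they do the work, as an engineer would, in place of code of your own. Each camera call takes 0.05 s, during which the arm holds its last target. There are 200 camera calls.

## Working session

There is one attempt and no reset: what is moved stays moved. The work goes in short steps, Python scripts to look and compute and a tool call to move; the robot and the scene stay as the last step left them, time stands still between calls to the robot, and variables do not carry over. Pictures are saved under pics/ and viewed, at most 10 in all, crops included, and the job is handed in when it is done.

Besides the shell and the picture viewer there is one more tool, called by a JSON object that holds its "name" and its "arguments", one argument or row to a line. apply_moves: Moves the arm, as the interface text tells. Its arguments: {"type":"object","properties":{"motion":{"type":"array"},"newtons":{"type":"number"}},"required":["motion"]}

```bash
mkdir -p pics
cat > h.py <<'E'
import numpy as np,cv2
from bench import manip
def world(p,uv,z=None):
    K=np.array(p["intrinsics"]);R=np.array(p["R"]);t=np.array(p["t"])
    s=cv2.undistortPoints(np.array([[uv]],float),K,np.array([p["k1"],0,0,0.]))[0,0]
    d=R.T@np.array([s[0],s[1],1]);o=-R.T@t
    if z is None:
        Z=p["z_map"][int(round(uv[1])),int(round(uv[0]))];return o+d*Z
    return o+d*(z-o[2])/d[2]
def cloud(p):
    v,u=np.mgrid[:480,:640];K=np.array(p["intrinsics"])
    s=cv2.undistortPoints(np.stack([u,v],-1).reshape(-1,1,2).astype(float),K,np.array([p["k1"],0,0,0.])).reshape(480,640,2)
    c=np.dstack([s,np.ones((480,640))])*p["z_map"][...,None]
    return (c-np.array(p["t"]))@np.array(p["R"])
E
python3 - <<'E'
from h import *
p=manip.capture("top");q=manip.capture("side")
for n,x in(("top",p),("side",q)): cv2.imwrite(f"pics/{n}.png",x["color"][...,::-1])
P=cloud(p)
for n in["board","tray","choc_a","tart_red","tart_blue","macaron","petit_four"]:
    for d in manip.regions_of(p,n):
        m=d["mask"]&(p["z_map"]>0);w=P[m]
        print(n,round(d["conf"],2),np.round(d["extent"]),np.round((w.min(0)+w.max(0))/2,3),"med",np.round(np.median(w,0),3),m.sum(), "rect",cv2.minAreaRect(w[:,:2].astype(np.float32)) if n in("board","tray") else "")
print(-np.array(p["R"]).T@p["t"],manip.get_obs())
E
```

```text
board 0.69 [313. 264. 182. 136.] [0.575 0.063 0.04 ] med [0.571 0.056 0.045] 22110 rect ((0.5744428634643555, 0.06277908384799957), (0.3500319719314575, 0.26094508171081543), 88.20662689208984)
tray 0.81 [432. 264.  55. 134.] [ 0.567 -0.176  0.023] med [ 0.567 -0.178  0.005] 7858 rect ((0.5676333904266357, -0.17552714049816132), (0.12617751955986023, 0.25896087288856506), 88.01014709472656)
choc_a 0.74 [270. 245.  15.  16.] [0.608 0.14  0.056] med [0.607 0.139 0.06 ] 196 rect 
choc_a 0.72 [306. 277.  14.  14.] [0.546 0.069 0.054] med [0.546 0.069 0.06 ] 200 rect 
choc_a 0.68 [270. 170.  12.  11.] [0.762 0.139 0.015] med [0.762 0.138 0.015] 140 rect 
choc_a 0.6 [231. 168.  15.  14.] [0.771 0.217 0.01 ] med [0.77  0.216 0.015] 165 rect 
choc_a 0.52 [199. 164.  12.  14.] [0.785 0.279 0.012] med [0.784 0.278 0.015] 164 rect 
choc_a 0.46 [360. 258.  13.  14.] [ 0.584 -0.028  0.06 ] med [ 0.584 -0.028  0.061] 159 rect 
tart_red 0.59 [257. 213.  24.  24.] [0.673 0.161 0.064] med [0.673 0.16  0.067] 419 rect 
tart_blue 0.64 [354. 210.  20.  27.] [ 0.672 -0.022  0.062] med [ 0.67  -0.02   0.0
[... 390 characters left out ...]
ies': array([ 1.00382405e-03, -6.56156394e-05, -9.83680800e-04, -2.08429087e-03,
        1.56071743e-03, -5.56465027e-04]), 'joint_torque': array([-2.29625348e-04, -5.01334834e+01, -3.56689703e+01,  7.27439043e-02,
        2.09123071e-02, -6.47997513e-05]), 'tool_pos': array([ 0.3049467 , -0.60215184,  0.25264484]), 'orientation': array([[ 8.92127893e-01,  4.51782935e-01, -5.48764439e-05],
       [ 4.51782938e-01, -8.92127887e-01,  1.04549608e-04],
       [-1.72307732e-06, -1.18063862e-04, -9.99999993e-01]]), 'contact_force': array([-0.58215625,  0.13273159, -0.10500617]), 'wrist_torque': array([-0.00211775,  0.01586164, -0.03446312]), 'gripper_force': 0.0, 'grip_width': 0.08778679676022796}
```

View pics/top.png

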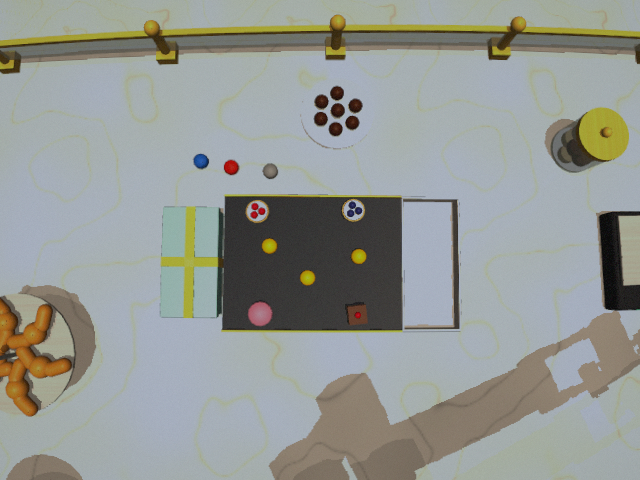

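View pics/side.png

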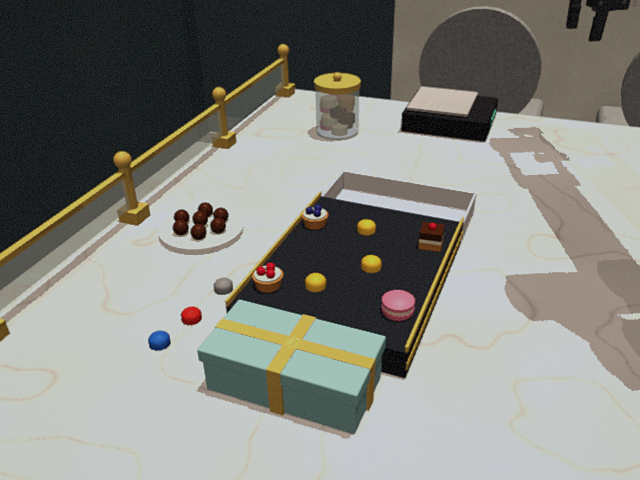

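Top view: the tray (432,264) is at the world −y end and the gift box (190,262) at +y. The gold chocolates are at (360,258), (306,277) and (270,245). The pastries are at (257,211), (354,210), (260,313) and (357,315). The blue, red and grey look-alikes lie off the board.

I'll sweep in the order C (0.584,−0.028), B (0.546,0.069), A (0.608,0.140). First I move to above the point behind C, with the fingers' closing line along the board's x.

{"name": "apply_moves", "arguments": {
  "motion": [
    [-1,0.026,-0.021,0.0,0,0,-3],
    [-1,0.06,-0.048,0.01,0,0,-7],
    [-1,0.096,-0.077,0.02,0,0,-11],
    [-1,0.132,-0.106,0.03,0,0,-15],
    [-1,0.168,-0.135,0.04,0,0,-19],
    [-1,0.204,-0.163,0.05,0,0,-24],
    [-1,0.24,-0.192,0.06,0,0,-28],
    [-1,0.276,-0.221,0.07,0,0,-32],
    [-1,0.312,-0.25,0.08,0,0,-36],
    [-1,0.348,-0.279,0.09,0,0,-40],
    [-1,0.384,-0.308,0.1,0,0,-45],
    [-1,0.42,-0.337,0.1,0,0,-49],
    [-1,0.456,-0.365,0.1,0,0,-53],
    [-1,0.49,-0.393,0.1,0,0,-57],
    [-1,0.512,-0.41,0.1,0,0,-60],
    [-1,0.526,-0.422,0.1,0,0,-61.3],
    [-1,0.526,-0.422,0.1,0,0,-61.3],
    [-1,0.526,-0.422,0.1,0,0,-61.3]
  ]
}}

```text
clock: 2.25
tool_pos: [0.5832, 0.0115, 0.1526]
orientation: [[0.032, 0.999, -0.001], [0.999, -0.032, -0.001], [-0.001, -0.001, -1.0]]
contact_force: [-0.6, 0.2, 0.6]
grip_width: 0.0004
gripper_force: 0.0
```

{"name": "apply_moves", "arguments": {
  "motion": [
    [-1,0,0,0.02,0,0,0],
    [-1,0,0,0.045,0,0,0],
    [-1,0,0,0.065,0,0,0],
    [-1,0,0,0.08,0,0,0],
    [-1,0,0,0.086,0,0,0],
    [-1,0,0,0.089,0,0,0],
    [-1,0,0,0.089,0,0,0],
    [-1,0,0,0.089,0,0,0]
  ]
}}

```text
clock: 3.05
tool_pos: [0.5844, 0.0118, 0.0647]
orientation: [[0.032, 0.999, 0.002], [0.999, -0.032, -0.0], [-0.0, 0.002, -1.0]]
contact_force: [-0.3, -0.7, 0.5]
grip_width: 0.0004
gripper_force: 0.0
```

Run:
```python
from h import *
q=manip.capture("side");cv2.imwrite("pics/s2.png",cv2.resize(q["color"][180:380,220:500,::-1],None,fx=2.8,fy=2.8))
print(manip.get_obs()["tool_pos"])
```

```text
[0.5844674  0.01189761 0.06481114]
```

View pics/s2.png

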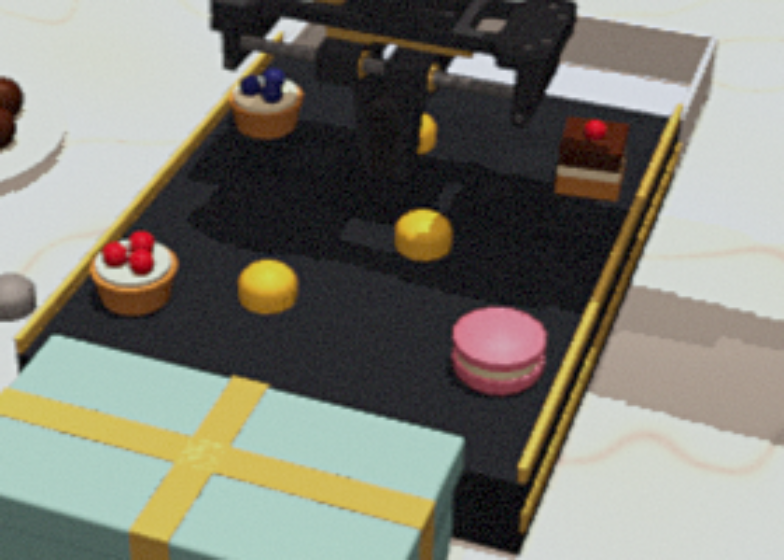

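The fingers (390,130) stand on the board just behind C (425,130), clear of the pastries. Now I sweep C gently.

{"name": "apply_moves", "arguments": {
  "motion": [
    [-1,-0.003,0,0.001,0,0,0],
    [-1,-0.006,0,0.0015,0,0,0],
    [-1,-0.009,0,0.0015,0,0,0],
    [-1,-0.012,0,0.0015,0,0,0],
    [-1,-0.015,0,0.0015,0,0,0],
    [-1,-0.018,0,0.0015,0,0,0],
    [-1,-0.021,0,0.0015,0,0,0],
    [-1,-0.025,0,0.0015,0,0,0],
    [-1,-0.029,0,0.0015,0,0,0],
    [-1,-0.033,0,0.0015,0,0,0],
    [-1,-0.037,0,0.0015,0,0,0],
    [-1,-0.041,0,0.0015,0,0,0],
    [-1,-0.045,0,0.0015,0,0,0],
    [-1,-0.049,0,0.0015,0,0,0],
    [-1,-0.053,0,0.0015,0,0,0],
    [-1,-0.057,0,0.0015,0,0,0],
    [-1,-0.061,0,0.0015,0,0,0],
    [-1,-0.065,0,0.0015,0,0,0],
    [-1,-0.069,0,0.0015,0,0,0],
    [-1,-0.073,0,0.0015,0,0,0]
  ]
}}

```text
clock: 5.1
tool_pos: [0.5812, -0.0613, 0.0622]
orientation: [[0.032, 0.999, -0.0], [0.999, -0.032, -0.0], [-0.0, -0.0, -1.0]]
contact_force: [0.3, -0.1, 0.6]
grip_width: 0.0005
gripper_force: 0.1
```

Run:
```python
from h import *
q=manip.capture("side");cv2.imwrite("pics/s3.png",cv2.resize(q["color"][160:340,240:500,::-1],None,fx=3,fy=3))
print(manip.get_obs()["tool_pos"])
p=manip.capture("side");P=cloud(p)
for d in manip.regions_of(p,"choc_a"):
    w=P[d["mask"]&(p["z_map"]>0)];print(d["conf"],np.median(w,0).round(3))
```

```text
[ 0.58122297 -0.06183045  0.06224444]
0.83 [0.605 0.147 0.057]
0.8 [0.768 0.224 0.011]
0.8 [0.782 0.284 0.012]
0.67 [0.545 0.077 0.056]
0.62 [0.759 0.145 0.011]
```

View pics/s3.png

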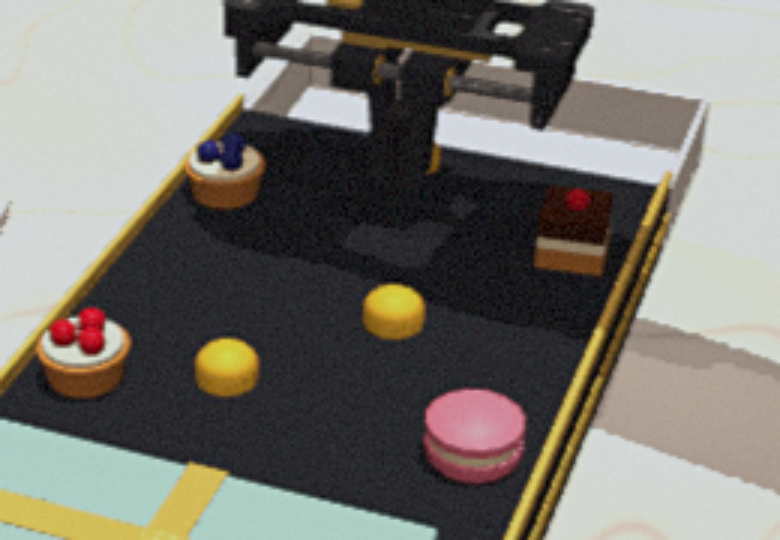

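C shows just beyond the finger at (435,160) and is being carried ahead; pastries and the other chocolates are undisturbed. I continue off the end, then lift.

{"name": "apply_moves", "arguments": {
  "motion": [
    [-1,-0.004,0,0,0,0,0],
    [-1,-0.008,0,0,0,0,0],
    [-1,-0.012,0,0,0,0,0],
    [-1,-0.016,0,0,0,0,0],
    [-1,-0.02,0,0,0,0,0],
    [-1,-0.024,0,0,0,0,0],
    [-1,-0.028,0,0,0,0,0],
    [-1,-0.032,0,0,0,0,0],
    [-1,-0.036,0,0,0,0,0],
    [-1,-0.04,0,0,0,0,0],
    [-1,-0.044,0,0,0,0,0],
    [-1,-0.048,0,0,0,0,0],
    [-1,-0.052,0,0,0,0,0],
    [-1,-0.056,0,0,0,0,0],
    [-1,-0.06,0,0,0,0,0],
    [-1,-0.064,0,0,0,0,0],
    [-1,-0.068,0,0,0,0,0],
    [-1,-0.068,0,0,0,0,0],
    [-1,-0.066,0,-0.03,0,0,0],
    [-1,-0.066,0,-0.07,0,0,0]
  ]
}}

```text
clock: 7.25
tool_pos: [0.5766, -0.1262, 0.13]
orientation: [[0.032, 0.999, -0.006], [0.999, -0.032, 0.002], [0.002, -0.006, -1.0]]
contact_force: [0.7, -1.1, 0.6]
grip_width: 0.0009
gripper_force: 0.0
```

```bash
cat > look.py <<'E'
from h import *
print(manip.get_obs()["tool_pos"])
for c in("side","top"):
    p=manip.capture(c);P=cloud(p)
    for n in("choc_a","tart_red","tart_blue","macaron","petit_four"):
        for d in manip.regions_of(p,n):
            w=P[d["mask"]&(p["z_map"]>0)]
            if len(w) and d["conf"]>.4: m=np.median(w,0);m[0]<.74 and print(c,n,round(d["conf"],2),m.round(3))
E
python3 look.py
```

```text
[ 0.57663156 -0.12620451  0.12997007]
side choc_a 0.5 [0.545 0.077 0.056]
side tart_red 0.66 [0.669 0.169 0.064]
side tart_blue 0.81 [ 0.666 -0.011  0.064]
side macaron 0.75 [0.48  0.169 0.067]
side petit_four 0.66 [ 0.474 -0.007  0.069]
top choc_a 0.72 [0.547 0.069 0.06 ]
top choc_a 0.69 [0.609 0.138 0.06 ]
top choc_a 0.66 [0.572 0.056 0.045]
top tart_red 0.68 [0.673 0.16  0.067]
top tart_blue 0.96 [ 0.67  -0.021  0.067]
top macaron 0.91 [0.482 0.157 0.07 ]
top petit_four 0.93 [ 0.476 -0.021  0.075]
```

{"name": "apply_moves", "arguments": {
  "motion": [
    [-1,0.02,-0.003,0,0,0,0],
    [-1,0.05,-0.008,0,0,0,0],
    [-1,0.085,-0.014,0,0,0,0],
    [-1,0.12,-0.02,0,0,0,0],
    [-1,0.155,-0.025,0,0,0,0],
    [-1,0.19,-0.031,0,0,0,0],
    [-1,0.215,-0.036,0,0,0,0],
    [-1,0.23,-0.038,0,0,0,0],
    [-1,0.234,-0.0385,0,0,0,0],
    [-1,0.234,-0.0385,0,0,0,0],
    [-1,0.234,-0.0385,0,0,0,0],
    [-1,0.234,-0.0385,0.02,0,0,0],
    [-1,0.234,-0.0385,0.04,0,0,0],
    [-1,0.234,-0.0385,0.055,0,0,0],
    [-1,0.234,-0.0385,0.065,0,0,0],
    [-1,0.234,-0.0385,0.07,0,0,0],
    [-1,0.234,-0.0385,0.07,0,0,0],
    [-1,0.234,-0.0385,0.07,0,0,0]
  ]
}}

```text
clock: 9.65
tool_pos: [0.5487, 0.1081, 0.0627]
orientation: [[0.032, 0.999, 0.001], [0.999, -0.032, 0.0], [0.0, 0.001, -1.0]]
contact_force: [0.1, -0.4, 0.9]
grip_width: 0.0004
gripper_force: 0.0
```

Run:
```python
from h import *
a=manip.capture("top")["color"][180:345,150:470,::-1];b=manip.capture("side")["color"][160:340,240:500,::-1]
cv2.imwrite("pics/s4.png",np.hstack([cv2.resize(a,(460,260)),cv2.resize(b,(340,260))]))
```

```text
(no output)
```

View pics/s4.png

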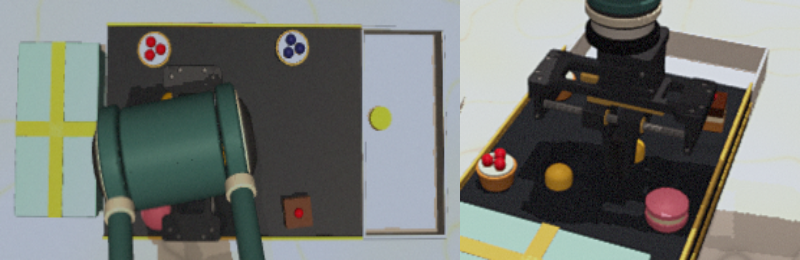

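C lies in the tray at (380,117); fingers are behind B (638,150). Sweep B.

{"name": "apply_moves", "arguments": {
  "motion": [
    [-1,-0.003,0,0,0,0,0],
    [-1,-0.006,0,0,0,0,0],
    [-1,-0.009,0,0,0,0,0],
    [-1,-0.012,0,0,0,0,0],
    [-1,-0.015,0,0,0,0,0],
    [-1,-0.018,0,0,0,0,0],
    [-1,-0.021,0,0,0,0,0],
    [-1,-0.025,0,0,0,0,0],
    [-1,-0.029,0,0,0,0,0],
    [-1,-0.033,0,0,0,0,0],
    [-1,-0.037,0,0,0,0,0],
    [-1,-0.041,0,0,0,0,0],
    [-1,-0.045,0,0,0,0,0],
    [-1,-0.049,0,0,0,0,0],
    [-1,-0.053,0,0,0,0,0],
    [-1,-0.057,0,0,0,0,0],
    [-1,-0.061,0,0,0,0,0],
    [-1,-0.065,0,0,0,0,0],
    [-1,-0.069,0,0,0,0,0],
    [-1,-0.073,0,0,0,0,0]
  ]
}}

```text
clock: 11.75
tool_pos: [0.5458, 0.0348, 0.0622]
orientation: [[0.032, 0.999, -0.0], [0.999, -0.032, -0.0], [-0.0, -0.0, -1.0]]
contact_force: [0.3, 0.2, -0.1]
grip_width: 0.0006
gripper_force: 0.1
```

{"name": "apply_moves", "arguments": {
  "motion": [
    [-1,-0.004,0,0,0,0,0],
    [-1,-0.008,0,0,0,0,0],
    [-1,-0.012,0,0,0,0,0],
    [-1,-0.016,0,0,0,0,0],
    [-1,-0.02,0,0,0,0,0],
    [-1,-0.024,0,0,0,0,0],
    [-1,-0.028,0,0,0,0,0],
    [-1,-0.032,0,0,0,0,0],
    [-1,-0.036,0,0,0,0,0],
    [-1,-0.04,0,0,0,0,0],
    [-1,-0.044,0,0,0,0,0],
    [-1,-0.048,0,0,0,0,0],
    [-1,-0.052,0,0,0,0,0],
    [-1,-0.056,0,0,0,0,0],
    [-1,-0.06,0,0,0,0,0],
    [-1,-0.064,0,0,0,0,0],
    [-1,-0.068,0,0,0,0,0],
    [-1,-0.072,0,0,0,0,0],
    [-1,-0.076,0,0,0,0,0],
    [-1,-0.08,0,0,0,0,0]
  ]
}}

```text
clock: 13.75
tool_pos: [0.5432, -0.0451, 0.0622]
orientation: [[0.032, 0.999, -0.0], [0.999, -0.032, 0.0], [0.0, -0.0, -1.0]]
contact_force: [-0.1, 0.0, -1.0]
grip_width: 0.0007
gripper_force: 0.1
```

Run:
```python
from h import *
a=manip.capture("top")["color"][180:345,150:470,::-1];b=manip.capture("side")["color"][160:340,240:500,::-1]
cv2.imwrite("pics/s5.png",np.hstack([cv2.resize(a,(460,260)),cv2.resize(b,(340,260))]))
```

```text
(no output)
```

View pics/s5.png

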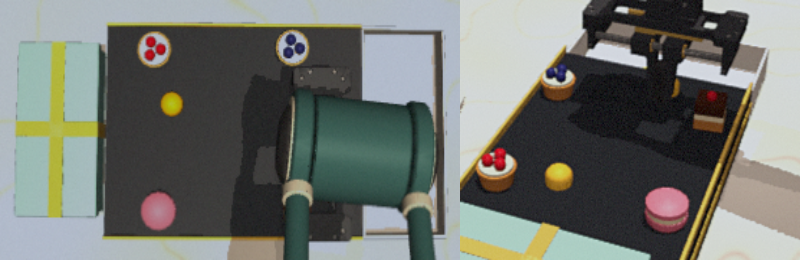

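B peeks out ahead of the finger at (677,88) in the side view, still carried; the path is clear. Continue off the end.

{"name": "apply_moves", "arguments": {
  "motion": [
    [-1,-0.004,0,0,0,0,0],
    [-1,-0.008,0,0,0,0,0],
    [-1,-0.012,0,0,0,0,0],
    [-1,-0.016,0,0,0,0,0],
    [-1,-0.02,0,0,0,0,0],
    [-1,-0.024,0,0,0,0,0],
    [-1,-0.028,0,0,0,0,0],
    [-1,-0.032,0,0,0,0,0],
    [-1,-0.036,0,0,0,0,0],
    [-1,-0.04,0,0,0,0,0],
    [-1,-0.044,0,0,0,0,0],
    [-1,-0.048,0,0,0,0,0],
    [-1,-0.052,0,0,0,0,0],
    [-1,-0.056,0,0,0,0,0],
    [-1,-0.06,0,0,0,0,0],
    [-1,-0.064,0,0,0,0,0],
    [-1,-0.068,0,0,0,0,0],
    [-1,-0.072,0,0,0,0,0],
    [-1,-0.076,0,0,0,0,0],
    [-1,-0.08,0,0,0,0,0]
  ]
}}

```text
clock: 15.85
tool_pos: [0.5406, -0.1251, 0.0622]
orientation: [[0.032, 0.999, -0.0], [0.999, -0.032, 0.0], [0.0, -0.0, -1.0]]
contact_force: [-0.1, -0.3, 0.5]
grip_width: 0.0001
gripper_force: 0.0
```

{"name": "apply_moves", "arguments": {
  "motion": [
    [-1,-0.003,0,0,0,0,0],
    [-1,-0.003,0,-0.03,0,0,0],
    [-1,-0.003,0,-0.07,0,0,0],
    [-1,-0.003,0,-0.07,0,0,0]
  ]
}}

```text
clock: 16.25
tool_pos: [0.5447, -0.129, 0.1381]
orientation: [[0.032, 0.999, 0.01], [0.999, -0.032, -0.003], [-0.002, 0.01, -1.0]]
contact_force: [1.4, -0.6, 0.7]
grip_width: 0.0004
gripper_force: 0.0
```

{"name": "apply_moves", "arguments": {
  "motion": [
    [-1,0.02,0.004,0,0,0,0],
    [-1,0.05,0.009,0,0,0,0],
    [-1,0.09,0.016,0,0,0,0],
    [-1,0.13,0.024,0,0,0,0],
    [-1,0.17,0.031,0,0,0,0],
    [-1,0.21,0.039,0,0,0,0],
    [-1,0.25,0.046,0,0,0,0],
    [-1,0.28,0.052,0,0,0,0],
    [-1,0.3,0.055,0,0,0,0],
    [-1,0.308,0.057,0,0,0,0],
    [-1,0.309,0.057,0,0,0,0],
    [-1,0.309,0.057,0,0,0,0],
    [-1,0.309,0.057,0.02,0,0,0],
    [-1,0.309,0.057,0.04,0,0,0],
    [-1,0.309,0.057,0.055,0,0,0],
    [-1,0.309,0.057,0.065,0,0,0],
    [-1,0.309,0.057,0.07,0,0,0],
    [-1,0.309,0.057,0.07,0,0,0],
    [-1,0.309,0.057,0.07,0,0,0]
  ]
}}

```text
clock: 18.15
tool_pos: [0.608, 0.1793, 0.0628]
orientation: [[0.032, 0.999, 0.001], [0.999, -0.032, 0.0], [0.0, 0.001, -1.0]]
contact_force: [0.3, -0.2, 0.2]
grip_width: 0.0004
gripper_force: 0.0
```

Run:
```python
from h import *
a=manip.capture("top")["color"][180:345,150:470,::-1];b=manip.capture("side")["color"][160:340,240:500,::-1]
cv2.imwrite("pics/s6.png",np.hstack([cv2.resize(a,(460,260)),cv2.resize(b,(340,260))]))
```

```text
(no output)
```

View pics/s6.png

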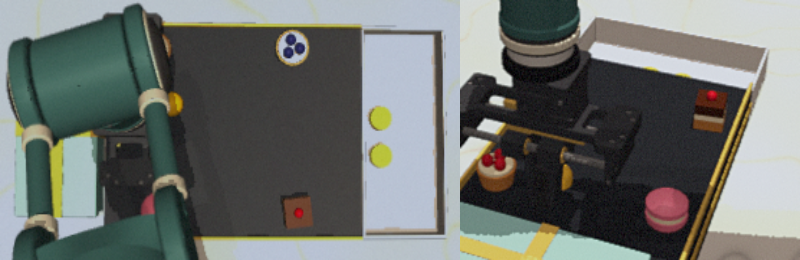

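B and C are both in the tray at (380,155) and (380,118); the fingers are behind A (176,104). Sweep A.

{"name": "apply_moves", "arguments": {
  "motion": [
    [-1,-0.003,0,0,0,0,0],
    [-1,-0.006,0,0,0,0,0],
    [-1,-0.009,0,0,0,0,0],
    [-1,-0.012,0,0,0,0,0],
    [-1,-0.015,0,0,0,0,0],
    [-1,-0.018,0,0,0,0,0],
    [-1,-0.021,0,0,0,0,0],
    [-1,-0.025,0,0,0,0,0],
    [-1,-0.029,0,0,0,0,0],
    [-1,-0.033,0,0,0,0,0],
    [-1,-0.037,0,0,0,0,0],
    [-1,-0.041,0,0,0,0,0],
    [-1,-0.045,0,0,0,0,0],
    [-1,-0.049,0,0,0,0,0],
    [-1,-0.053,0,0,0,0,0],
    [-1,-0.057,0,0,0,0,0],
    [-1,-0.061,0,0,0,0,0],
    [-1,-0.065,0,0,0,0,0],
    [-1,-0.069,0,0,0,0,0],
    [-1,-0.073,0,0,0,0,0]
  ]
}}

```text
clock: 20.25
tool_pos: [0.6051, 0.106, 0.0622]
orientation: [[0.032, 0.999, -0.0], [0.999, -0.032, 0.0], [0.0, -0.0, -1.0]]
contact_force: [-1.0, -0.5, -0.8]
grip_width: 0.0002
gripper_force: 0.1
```

{"name": "apply_moves", "arguments": {
  "motion": [
    [-1,-0.004,0,0,0,0,0],
    [-1,-0.008,0,0,0,0,0],
    [-1,-0.012,0,0,0,0,0],
    [-1,-0.016,0,0,0,0,0],
    [-1,-0.02,0,0,0,0,0],
    [-1,-0.024,0,0,0,0,0],
    [-1,-0.028,0,0,0,0,0],
    [-1,-0.032,0,0,0,0,0],
    [-1,-0.036,0,0,0,0,0],
    [-1,-0.04,0,0,0,0,0],
    [-1,-0.044,0,0,0,0,0],
    [-1,-0.048,0,0,0,0,0],
    [-1,-0.052,0,0,0,0,0],
    [-1,-0.056,0,0,0,0,0],
    [-1,-0.06,0,0,0,0,0],
    [-1,-0.064,0,0,0,0,0],
    [-1,-0.068,0,0,0,0,0],
    [-1,-0.072,0,0,0,0,0],
    [-1,-0.076,0,0,0,0,0],
    [-1,-0.08,0,0,0,0,0]
  ]
}}

```text
clock: 22.25
tool_pos: [0.6025, 0.026, 0.0622]
orientation: [[0.032, 0.999, 0.0], [0.999, -0.032, -0.0], [-0.0, 0.0, -1.0]]
contact_force: [-0.9, 0.6, -0.2]
grip_width: 0.0003
gripper_force: 0.0
```

{"name": "apply_moves", "arguments": {
  "motion": [
    [-1,-0.004,0,0,0,0,0],
    [-1,-0.008,0,0,0,0,0],
    [-1,-0.012,0,0,0,0,0],
    [-1,-0.016,0,0,0,0,0],
    [-1,-0.02,0,0,0,0,0],
    [-1,-0.024,0,0,0,0,0],
    [-1,-0.028,0,0,0,0,0],
    [-1,-0.032,0,0,0,0,0],
    [-1,-0.036,0,0,0,0,0],
    [-1,-0.04,0,0,0,0,0],
    [-1,-0.044,0,0,0,0,0],
    [-1,-0.048,0,0,0,0,0],
    [-1,-0.052,0,0,0,0,0],
    [-1,-0.056,0,0,0,0,0],
    [-1,-0.06,0,0,0,0,0],
    [-1,-0.064,0,0,0,0,0],
    [-1,-0.068,0,0,0,0,0],
    [-1,-0.072,0,0,0,0,0],
    [-1,-0.076,0,0,0,0,0],
    [-1,-0.08,0,0,0,0,0]
  ]
}}

```text
clock: 24.25
tool_pos: [0.6, -0.0539, 0.0622]
orientation: [[0.032, 0.999, 0.0], [0.999, -0.032, -0.0], [-0.0, 0.0, -1.0]]
contact_force: [-1.2, -0.4, 0.9]
grip_width: 0.0002
gripper_force: 0.0
```

Run:
```python
from h import *
a=manip.capture("top")["color"][180:345,150:470,::-1];b=manip.capture("side")["color"][160:340,240:500,::-1]
cv2.imwrite("pics/s7.png",np.hstack([cv2.resize(a,(460,260)),cv2.resize(b,(340,260))]))
```

```text
(no output)
```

View pics/s7.png

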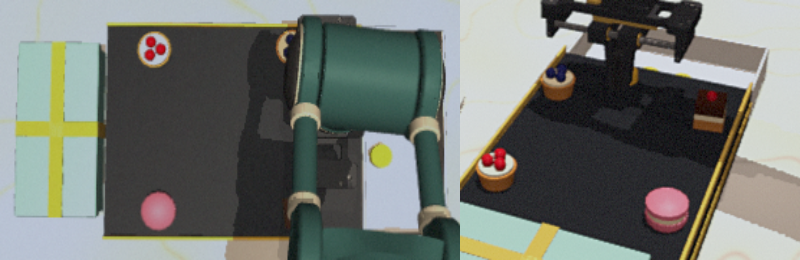

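A shows ahead of the finger at (636,75) near the end; the pastries are in place. Finish the sweep and lift.

{"name": "apply_moves", "arguments": {
  "motion": [
    [-1,-0.004,0,0,0,0,0],
    [-1,-0.008,0,0,0,0,0],
    [-1,-0.012,0,0,0,0,0],
    [-1,-0.016,0,0,0,0,0],
    [-1,-0.02,0,0,0,0,0],
    [-1,-0.024,0,0,0,0,0],
    [-1,-0.028,0,0,0,0,0],
    [-1,-0.032,0,0,0,0,0],
    [-1,-0.036,0,0,0,0,0],
    [-1,-0.04,0,0,0,0,0],
    [-1,-0.044,0,0,0,0,0],
    [-1,-0.048,0,0,0,0,0],
    [-1,-0.052,0,0,0,0,0],
    [-1,-0.056,0,0,0,0,0],
    [-1,-0.06,0,0,0,0,0],
    [-1,-0.064,0,0,0,0,0],
    [-1,-0.068,0,0,0,0,0],
    [-1,-0.072,0,0,0,0,0],
    [-1,-0.075,0,0,0,0,0],
    [-1,-0.075,0,0,0,0,0]
  ]
}}

```text
clock: 26.35
tool_pos: [0.5976, -0.129, 0.0622]
orientation: [[0.033, 0.999, 0.0], [0.999, -0.033, -0.0], [-0.0, 0.0, -1.0]]
contact_force: [-0.7, 0.2, 0.2]
grip_width: 0.0002
gripper_force: 0.0
```

{"name": "apply_moves", "arguments": {
  "motion": [
    [-1,0,0,-0.03,0,0,0],
    [-1,0,0,-0.07,0,0,0],
    [-1,0.03,0,-0.1,0,0,0],
    [-1,0.07,0,-0.12,0,0,0],
    [-1,0.11,0,-0.13,0,0,0],
    [-1,0.15,0,-0.13,0,0,0],
    [-1,0.18,0,-0.13,0,0,0],
    [-1,0.2,0,-0.13,0,0,0],
    [-1,0.2,0,-0.13,0,0,0],
    [-1,0.2,0,-0.13,0,0,0]
  ]
}}

```text
clock: 27.35
tool_pos: [0.6038, 0.0715, 0.1921]
orientation: [[0.031, 1.0, -0.0], [1.0, -0.031, -0.001], [-0.001, -0.0, -1.0]]
contact_force: [1.0, -0.0, -0.0]
grip_width: 0.0006
gripper_force: 0.0
```

```bash
python3 look.py
python3 - <<'E'
from h import *
a=manip.capture("top")["color"][180:345,150:470,::-1];b=manip.capture("side")["color"][160:340,240:500,::-1]
cv2.imwrite("pics/s8.png",np.hstack([cv2.resize(a,(460,260)),cv2.resize(b,(340,260))]))
E
```

```text
[0.60379179 0.07151537 0.19210684]
side tart_red 0.84 [0.668 0.17  0.065]
side tart_blue 0.76 [ 0.667 -0.011  0.064]
side macaron 0.6 [0.48  0.169 0.067]
side petit_four 0.58 [ 0.474 -0.007  0.069]
top choc_a 0.74 [ 0.618 -0.174  0.021]
top choc_a 0.62 [ 0.584 -0.143  0.021]
top choc_a 0.53 [ 0.537 -0.142  0.022]
top macaron 0.63 [0.483 0.146 0.069]
```

View pics/s8.png

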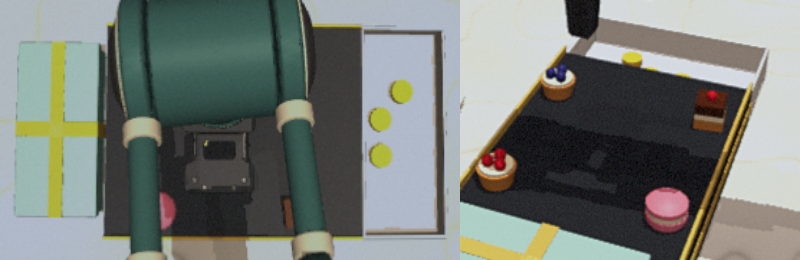

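All three chocolates lie flat on the tray floor at (401,91), (380,119) and (380,155). The pastries are unmoved (side-view positions the same as before) and the arm is clear.

```bash
python3 -c "
from bench import manip
print(manip.finish_job())"
```

```text
the job is handed in; nothing more can be done
None
```

All three gold chocolates were swept off the board and lie flat in the tray, the four pastries stand where they started, and the job was handed in at about 28 s with no verdict returned.

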